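# Box the loose toe bones in the specimen carton

## Task

Fold the carton's half-open flap back well past upright so that the compartments are clear, then lay the two loose fossil toe bones from the bench in the carton, each in the empty compartment that matches its length, lying lengthwise and flat on the floor, the same side up as now. The bones are brittle, so set them down rather than dropping them, and leave the flap folded back and everything else where it is.

Things in the scene. Friction and masses are not known exactly. Their poses are not given: they have to be found in the camera images.
- bone_long_mid (a point): centre of the long loose fossil toe bone, brown, 130 mm long along its own y, lying on the bench (underside 18 mm below this point, top 18 mm above it). Waisted shaft 28 mm wide (own x) and about 28 mm high in the middle, to be gripped across; knuckle ends 44 mm wide, 36 mm (-y end) and 32 mm (+y end) high. Fragile. Own z is up
- bone_medium_mid (a point): centre of the medium loose fossil toe bone, brown, 100 mm long along its own y, lying on the bench (underside 18 mm below this point, top 18 mm above it). Waisted shaft 28 mm wide (own x) and about 28 mm high in the middle, to be gripped across; knuckle ends 44 mm wide, 36 mm (-y end) and 32 mm (+y end) high. Fragile. Own z is up
- bone_long: the long toe bone itself: origin on its underside, 18 mm below bone_long_mid, same axes
- bone_medium: the medium toe bone itself: origin on its underside, 18 mm below bone_medium_mid, same axes
- cell_long_floor (a point): centre of the floor of the long compartment of the carton (7 mm above the bench): pocket 144 mm long along own y by 80 mm wide along own x, for the long bone. Own z up. Card side walls between the compartments are 3 mm thick each and rise 27 mm above this floor; grey filler blocks of the same height close the pocket's two ends. The three compartments lie side by side, 86.5 mm apart along the carton's x, in an order that varies
- cell_medium_floor (a point): centre of the floor of the medium compartment of the carton (7 mm above the bench): pocket 114 mm long along own y by 80 mm wide along own x, for the medium bone. Own z up. Card side walls between the compartments are 3 mm thick each and rise 27 mm above this floor; grey filler blocks of the same height close the pocket's two ends. Its place in the row varies
- cell_short_floor (a point): centre of the floor of the short compartment of the carton (7 mm above the bench): pocket 84 mm long along own y by 80 mm wide along own x, for the short bone. Own z up. Card side walls between the compartments are 3 mm thick each and rise 27 mm above this floor; grey filler blocks of the same height close the pocket's two ends. It already holds the short bone; its place in the row varies
- carton: shallow open cardboard carton fixed to the bench, 268 mm (own x) by 172 mm (own y), walls 4 mm thick and 50 mm high, three compartments across. Origin at the centre of its underside; place and yaw vary; the flap is hinged on its own -y rim
- flap (a joint): angle of the carton's one hinged flap (rad): 0 lies shut over the compartments, 1.57 stands upright on the carton's -y rim, 2.5 is the stop, folded back outside. Starts ajar at 0.6 to 1.0 and stays wherever it is left: a stiff crease that needs about 1 to 2 N at the free edge. Flap is a 4 mm card, 262 mm wide along the carton's x, 166 mm from hinge to free edge
- flap_edge (a point): middle of the flap's free edge (half-way through its thickness), 166 mm from the hinge
- flap_hinge (a point): middle of the flap's hinge line, on the carton's -y rim 50 mm above the bench; the hinge runs along the carton's x
- bone_short_mid (a point): centre of the short toe bone, 70 mm long, same build as the others, already lying in its compartment: leave alone
- glue_mid (a point): bystander: white squeeze bottle, 40 mm across, 85 mm tall, standing; point half-way up
- jar_mid (a point): bystander: amber jar with steel cap, 60 mm across, 75 mm tall, standing; point half-way up
- cup_mid (a point): bystander: white mixing cup, 70 mm across, 50 mm tall, standing; point half-way up
- rock_mid (a point): bystander: lump of grey rock, about 70 mm across, 36 mm high; point half-way up
- brush_grip (a point): bystander: wooden brush 200 mm long lying flat; point on its handle
- pick_grip (a point): bystander: pick with a wooden handle, 170 mm long, lying flat; point on its handle
Mind the look-alikes: they are no part of the job. Leave any orange or turquoise look-alike of the bone_long alone.

How it is judged:
By the outcome, as a careful person would: the job done as asked, in the order asked, and still so for the second after the job is handed in, with the robot touching nothing.
It also fails if it takes over 72 s, if anything falls off the work surface, if the arm or the gripper's body presses on something with over 40 N, if the wrist force passes 120 N, or if a joint passes its speed limit or range.

## Robot

A 6-joint arm with a two-finger parallel gripper is mounted at the origin on the work surface. World frame = base frame: x ahead of the robot, y to its left, z up, the work surface at z = 0. Lengths are in m, angles in rad, forces in N, time in s.
With the tool pointing down it reaches from about 0.35 to 0.775 m from the base axis. Payload 7.3 kg.
Tool frame: the origin (TCP) lies between the finger pads; the fingertips stand 25 mm ahead of it and the grasp point (between the pads) lies 6 mm ahead of it; y points along the fingers, z is the direction in which the jaws open and shut, and the axes are right-handed (so a half turn about y gives the same grasp; the last joint's range is limited). The gripper opens to 92 mm and grips with 3 to 60 N. Pads are 19 mm wide; open, the fingers measure 130 mm over their backs; the gripper's body (75 mm by 190 mm) begins 47 mm behind the grasp point.
Start: joints at [-1.369, 0.342, 1.524, -0, 1.275, -0.146], TCP at [0.179, -0.494, 0.252] pointing down, gripper open.
Joint ranges: [-2.53, 2.53], [-0.77, 2.02], [0.04, 2.7], [-1, 4.14], [0.28, 2.66], [-3.11, 3.11]. Speed limits (rad/s): [2.57, 2.57, 3.14, 3.14, 3.14, 3.14].

## Interface

Orientations are given as [roll, pitch, yaw] about the fixed x, y, z axes, in that order (R = Rz(yaw) Ry(pitch) Rx(roll)).
In Python, from cell import sensors, read_camera, hand_in gives the robot as it stands. The module is installed in compiled form; this text tells all that it offers.
- The arm moves only by the tool send_rows, never from a script. Its argument "motion" is a list that holds one entry, the list of rows, each a list of 4 numbers: the shift along the tool's x, y, z in m, then the turn about the tool's y in degrees. In form: [[[tx, ty, tz, twist], ...]]. A call has 1 to 8 rows; each row is the pose to reach, as a shift and turn from the pose measured when the call began, along the tool's axes at that moment; what a row does not reach only later rows make up. A row lasts 1/10 s, in which the tool goes at most 50 mm and 8.59 degrees, less where a joint would pass 70% of its speed; a pose out of reach is approached as far as the arm can. A call with a gripper value outside its range is refused whole. "gripper" is the opening, from 0 (shut) to 1 (fully open), set as the call begins (left out, the last holds). The fingers move at their own pace and stop on an object; "grip_force" is the grip in N (left out, the last holds). Time passes only in rows, so rows that repeat a pose let the fingers close. It gives the time, the measured TCP pose, the force and the opening at its end, in the units of the state.
- sensors.observe(): the state, without advancing time (a new reading comes with each control period).
- read_camera(name): name is "scene" or "top" or "wrist"; returns a dict with "frame" (384x512x3 uint8, red, green, blue), "fx", "fy", "cx", "cy" (pixels), "extrinsics" (4x4, takes a point from world to camera coordinates). Camera axes: x right, y up, looking along -z (the intrinsics and any distortion apply to the point x, -y, -z); pixel columns grow to the right and rows downward; lengths in m; the calibration is good to about 2 mm. A picture is of the moment at which its call begins. There is no depth.
- hand_in(): hands the job in, once; it reports no verdict.
The state is a dict: "time": time; "qpos": joint angles; "qvel": joint speeds; "joint_efforts": joint torques, N m; "tool_pos": TCP position; "tool_rot": TCP orientation; "contact_force": force on the tool from outside, world axes, zero at the start; "torque": the same for the moment, N m; "opening": finger opening in m.
Only numpy, scipy, OpenCV 4.12 (cv2) and the standard library are available. Lean on these libraries where they do the work, as an engineer would, in place of code of your own. Each camera call takes 0.05 s, during which the arm holds its last target.

## Working session

There is one attempt and no reset: what is moved stays moved. The work goes in short steps, Python scripts to look and compute and a tool call to move; the robot and the scene stay as the last step left them, time stands still between calls to the robot, and variables do not carry over. Pictures are saved under pics/ and viewed, and the job is handed in when it is done.

Besides the shell and the picture viewer there is one more tool, called after ">>>" in YAML: its name, and indented under it one key for each argument. send_rows: Moves the arm, as the interface text tells. Its arguments: {"type":"object","properties":{"motion":{"type":"array"},"gripper":{"type":"number"},"grip_force":{"type":"number"}},"required":["motion"]}

```bash
mkdir -p pics
cat > h.py <<'E'
import numpy as np, cv2
from cell import sensors, read_camera, hand_in
def snap(n,fn):
    c=read_camera(n); cv2.imwrite('pics/'+fn+'.png',c['frame'][:,:,::-1]); np.savez('pics/'+fn+'.npz',**{k:c[k] for k in c}); return c
def load(fn): return dict(np.load('pics/'+fn+'.npz',allow_pickle=True))
def ray(c,u,v):
    E=np.array(c['extrinsics']);R=E[:3,:3];t=E[:3,3]
    d=np.array([(u-c['cx'])/c['fx'],-(v-c['cy'])/c['fy'],-1.0])
    return -R.T@t, R.T@d
def onz(c,u,v,z):
    o,d=ray(c,u,v); return o+d*(z-o[2])/d[2]
def proj(c,p):
    E=np.array(c['extrinsics']);q=E[:3,:3]@np.array(p)+E[:3,3]
    return c['cx']+c['fx']*q[0]/-q[2], c['cy']+c['fy']*(-q[1])/-q[2]
E
python3 - <<'E'
from h import *
print({k:v for k,v in sensors.observe().items()})
for n in ['scene','top','wrist']:
    c=snap(n,n+'0'); print(n,[k for k in c],c['fx'],c['cx'],c['cy'],ray(c,c['cx'],c['cy']))
E
```

```text
{'time': 0.0, 'qpos': array([-1.36896630e+00,  3.42716887e-01,  1.52502638e+00,  6.78537172e-06,
        1.27534264e+00, -1.45997647e-01]), 'qvel': array([ 0.00150959, -0.00120251,  0.00037763, -0.0006897 , -0.00124442,
        0.00144128]), 'joint_efforts': array([-6.54166506e-04, -4.31235266e+01, -2.44218528e+01,  7.18268403e-02,
        5.61814138e-02, -1.12017840e-04]), 'tool_pos': array([ 0.17890113, -0.49319827,  0.25104467]), 'tool_rot': array([-1.57227274e+00,  2.23655991e-04, -2.79376712e+00]), 'contact_force': array([-0.48073113, -0.35684639,  0.78202168]), 'torque': array([-0.03816923, -0.04057554,  0.04153175]), 'opening': 0.09156869171249472}
scene ['frame', 'fx', 'fy', 'cx', 'cy', 'extrinsics'] 378.11899780919396 258.8360440197375 189.07684097777704 (array([1.27205908, 0.50979003, 0.76446676]), array([-0.68304719, -0.37417132, -0.62724983]))
top ['frame', 'fx', 'fy', 'cx', 'cy', 'extrinsics'] 425.63994702852443 262.2872319678039 186.3268282381789 (array([0.3582435 , 0.13375011, 1.17785015]), array([ 0.11534874, -0.00902272, -0.99328408]))
wrist ['frame', 'fx', 'fy', 'cx', 'cy', 'extrinsics'] 322.36333021050933 260.3217891043572 196.39491938575463 (array([ 0.25044836, -0.46862918,  0.38384203]), array([-0.26225708, -0.0933257 , -0.96047464]))
```

View pics/scene0.png

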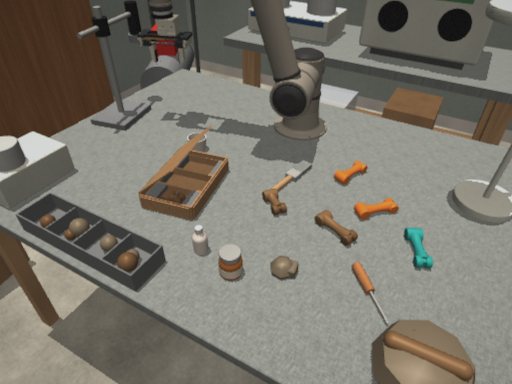

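View pics/top0.png

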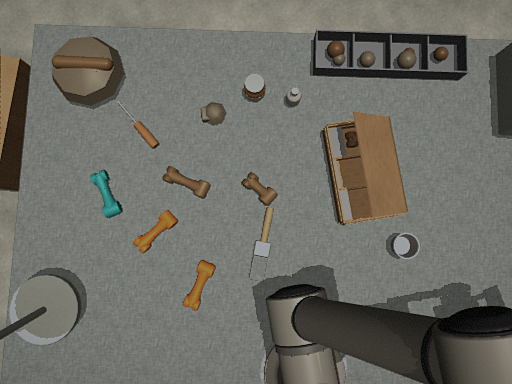

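View pics/wrist0.png

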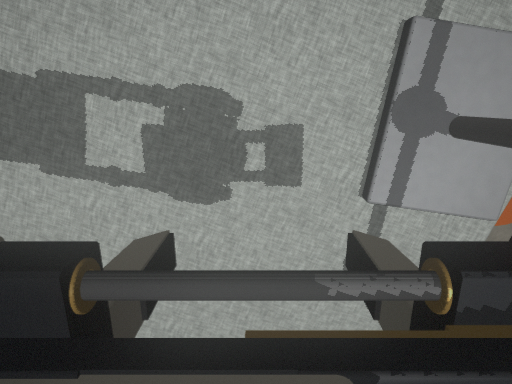

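Run:
```python
from h import *
a=cv2.imread('pics/top0.png')[100:235,310:425]; b=cv2.imread('pics/top0.png')[140:260,140:300]; s=cv2.imread('pics/scene0.png')[115:225,130:250]
cv2.imwrite('pics/c1.png',cv2.resize(a,None,fx=5,fy=5,interpolation=2)[:600,:800])
cv2.imwrite('pics/c1.png',cv2.resize(a,None,fx=4,fy=4,interpolation=2))
cv2.imwrite('pics/c2.png',cv2.resize(b,None,fx=4,fy=4,interpolation=2))
cv2.imwrite('pics/c3.png',cv2.resize(s,None,fx=5,fy=5,interpolation=2))
```

```text
(no output)
```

View pics/c1.png

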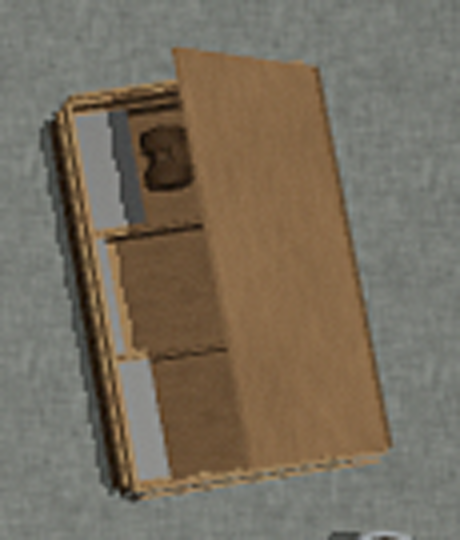

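View pics/c2.png

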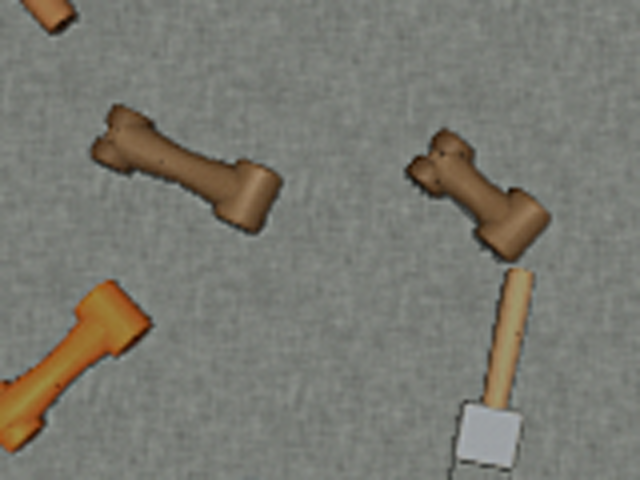

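View pics/c3.png

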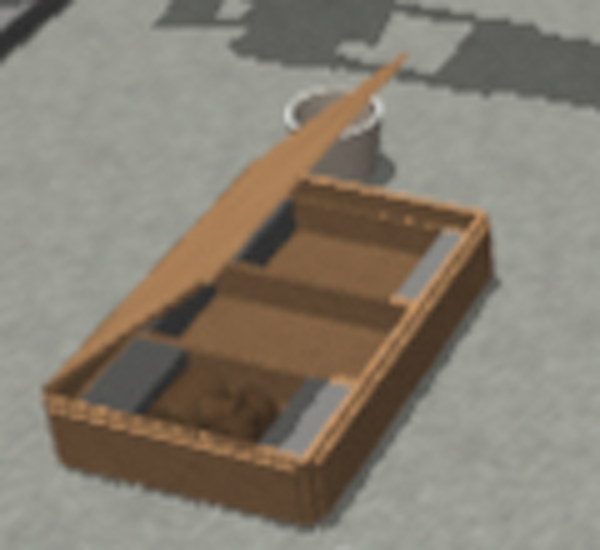

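```bash
cat >> h.py <<'E'
def pca(c,box,z,mask):
    m=np.zeros(mask.shape,np.uint8); u0,v0,u1,v1=box; m[v0:v1,u0:u1]=mask[v0:v1,u0:u1]
    cs,_=cv2.findContours(m,cv2.RETR_EXTERNAL,cv2.CHAIN_APPROX_NONE); k=max(cs,key=cv2.contourArea)
    return np.array([onz(c,u,v,z)[:2] for u,v in k[:,0]])
E
python3 - <<'E'
from h import *
c=load('top0')
f=lambda u,v:(310+u/4,100+v/4)
for n,p in dict(TL=(66,98),BL=(125,495),BR=(388,453),TRh=(320,68)).items():
    print(n,onz(c,*f(*p),0.05).round(4))
for n,p in dict(fT=(174,49),fB=(250,470)).items():
    for z in (.14,.16,.18): print(n,z,onz(c,*f(*p),z).round(4))
# divider lines on floor/top z=.034
for n,p in dict(shortfill_in=(108,111),shortfill_out=(75,111),d1=(100,232),d2=(120,358),medfill=(152,358),medfill2=(172,478),longfill=(118,243),longfill2=(132,355)).items():
    print(n,onz(c,*f(*p),0.034).round(4))
h=cv2.cvtColor(c['frame'],cv2.COLOR_RGB2HSV)
m=((h[...,0]<20)&(h[...,1]>70)).astype(np.uint8)*255
for n,box in dict(long=(155,155,220,205),med=(235,165,285,206)).items():
    q=pca(c,box,0.018,m).astype(np.float32)
    (cx,cy),(w,hh),a=cv2.minAreaRect(q); print(n,cx,cy,w,hh,a, cv2.boxPoints(((cx,cy),(w,hh),a)).round(3).tolist())
for n,p in dict(cup=(404,246),glue=(294,96),jar=(254,87),rock=(213,113),br=(262,248),brt=(269,208)).items(): print(n,onz(c,*p,0.04).round(3))
E
```

```text
TL [ 0.6636 -0.0461  0.05  ]
BL [ 0.3958 -0.0883  0.05  ]
BR [ 0.4288 -0.2633  0.05  ]
TRh [ 0.6901 -0.2195  0.05  ]
fT 0.14 [ 0.6729 -0.0994  0.14  ]
fT 0.16 [ 0.6669 -0.0949  0.16  ]
fT 0.18 [ 0.6608 -0.0904  0.18  ]
fB 0.14 [ 0.4103 -0.1469  0.14  ]
fB 0.16 [ 0.4093 -0.1415  0.16  ]
fB 0.18 [ 0.4083 -0.1361  0.18  ]
shortfill_in [ 0.6597 -0.0778  0.034 ]
shortfill_out [ 0.659 -0.055  0.034]
d1 [ 0.575 -0.073  0.034]
d2 [ 0.4888 -0.0874  0.034 ]
medfill [ 0.4894 -0.1091  0.034 ]
medfill2 [ 0.4087 -0.123   0.034 ]
longfill [ 0.5677 -0.0854  0.034 ]
longfill2 [ 0.4911 -0.0955  0.034 ]
long 0.5010515451431274 0.3322429060935974 0.12733756005764008 0.04393235594034195 66.84215545654297 [[0.4560000002384186, 0.28200000524520874], [0.4959999918937683, 0.26499998569488525], [0.5460000038146973, 0.38199999928474426], [0.5059999823570251, 0.39899998903274536]]
med 0.48798590898513794 0.1316733956336975 0.0975247323513031 0.04354795813560486 49.78710174560547 [[0.4399999976158142, 0.1080000028014183], [0.4729999899864197, 0.07999999821186066], [0.5360000133514404, 0.1550000011920929], [0.503000020980835, 0.18299999833106995]]
cup [ 0.342 -0.258  0.04 ]
glue [0.744 0.043 0.04 ]
jar [0.766 0.154 0.04 ]
rock [0.689 0.264 0.04 ]
br [0.326 0.119 0.04 ]
brt [0.433 0.104 0.04 ]
```

```bash
cat >> h.py <<'E'
C=np.array([.5446,-.1543]); A=np.radians(9.1); X=np.array([np.cos(A),np.sin(A)]); Y=np.array([-np.sin(A),np.cos(A)])
def cart(xp,yp): return C+xp*X+yp*Y
def mv(p,yaw=None):
    s=sensors.observe(); r=s['tool_rot']; from_=s['tool_pos']
    from scipy.spatial.transform import Rotation as Ro
    R=Ro.from_euler('xyz',r).as_matrix(); d=R.T@(np.array(p)-from_)
    tw=None if yaw is None else (np.degrees(r[2])-yaw+180)%360-180
    print('pos',from_.round(4),'yaw',np.degrees(r[2]).round(2),'rp',r[:2].round(3),'-> shift',d.round(4),'twist',tw,'F',s['contact_force'].round(1),'open',s['opening'],'t',s['time'],'q6',s['qpos'].round(2))
E
python3 - <<'E'
from h import *
for yp in(.075,): 
  p=cart(0,yp); print(p); mv([*p,.25],-80.9)
E
```

```text
[ 0.53273814 -0.08024396]
pos [ 0.1789 -0.4933  0.2512] yaw -160.07 rp [-1.572  0.   ] -> shift [-0.4734  0.0016 -0.2677] twist -79.17331422664085 F [ 0.   0.3 -0.7] open 0.09179584237205586 t 0.15 q6 [-1.37  0.34  1.52 -0.    1.28 -0.15]
```

Brown bones: long at top pixel (187,181), medium (259,188). Look-alikes are orange (155,231) and (199,285), turquoise (105,193), and a brown roll on a rock (82,62). The close crop c2 confirms the two plain brown bones. Next I move to the flap.

>>> send_rows:
  motion:
    - [[-0.059,0,-0.033,-8],[-0.089,0,-0.05,-16],[-0.13,0,-0.075,-24],[-0.17,0,-0.098,-32],[-0.21,0,-0.12,-40],[-0.25,0,-0.143,-48],[-0.29,0,-0.166,-56],[-0.33,0,-0.19,-64]]
  gripper: 0

```text
time: 0.95
tool_pos: [0.4253, -0.2006, 0.2515]
tool_rot: [-1.571, 0.001, -1.671]
contact_force: [-0.2, -0.4, 0.5]
opening: 0.0326
```

Run:
```python
from h import *
mv([*cart(0,.075),.25],-80.9)
```

```text
pos [ 0.4253 -0.2006  0.2515] yaw -95.75 rp [-1.571e+00  1.000e-03] -> shift [-0.1305  0.0016  0.0949] twist -14.849587965560431 F [-0.2 -0.4  0.5] open 0.032602499125274804 t 0.95 q6 [-0.6   0.24  1.67  0.    1.23 -0.5 ]
```

>>> send_rows:
  motion:
    - [[-0.04,0,0.03,-5],[-0.08,0,0.06,-10],[-0.13,0,0.095,-14.8],[-0.1305,0.001,0.095,-14.85],[-0.1305,0.045,0.095,-14.85],[-0.1305,0.09,0.095,-14.85],[-0.1305,0.097,0.095,-14.85],[-0.1305,0.097,0.095,-14.85]]

```text
time: 1.75
tool_pos: [0.5321, -0.0804, 0.1539]
tool_rot: [-1.574, 0.002, -1.413]
contact_force: [0.7, -0.1, 1.3]
opening: 0.0004
```

Run:
```python
from h import *
mv([*cart(0,-.076),.205],-80.9)
snap('scene','s1')
```

```text
pos [ 0.5321 -0.0804  0.1539] yaw -80.96 rp [-1.574  0.002] -> shift [ 0.1508 -0.0514  0.0007] twist -0.05793348794986741 F [ 0.7 -0.1  1.3] open 0.0004132370836895271 t 1.75 q6 [-0.29  0.46  1.62  0.    1.06 -0.45]
```

View pics/s1.png

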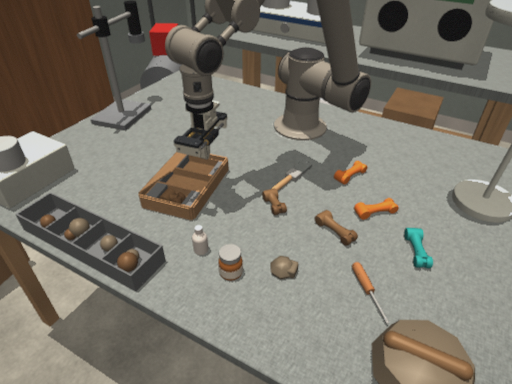

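>>> send_rows:
  motion:
    - [[0.02,0,0,0],[0.035,-0.008,0,0],[0.05,-0.016,0,0],[0.065,-0.024,0,0],[0.085,-0.034,0,0],[0.105,-0.042,0,0],[0.13,-0.048,0,0],[0.15,-0.05,0,0]]

```text
time: 2.6
tool_pos: [0.5572, -0.2314, 0.2077]
tool_rot: [-1.568, -0.002, -1.414]
contact_force: [0.8, 1.5, -0.3]
opening: 0.0006
```

Run:
```python
from h import *
for th in (2.0,2.3,2.45):
  mv([*cart(0,-.086+.13*np.cos(th)+.0095),.05+.13*np.sin(th)+.025],-80.9)
snap('scene','s2')
i=cv2.imread('pics/s2.png')[90:240,110:270]; cv2.imwrite('pics/s2c.png',cv2.resize(i,None,fx=4,fy=4))
```

```text
pos [ 0.5572 -0.2314  0.2077] yaw -81.01 rp [-1.568 -0.002] -> shift [ 0.0525  0.0145 -0.0002] twist -0.1101809164637757 F [ 0.8  1.5 -0.3] open 0.0005604872812545734 t 2.6 q6 [-0.52  0.52  1.37  0.    1.25 -0.68]
pos [ 0.5572 -0.2314  0.2077] yaw -81.01 rp [-1.568 -0.002] -> shift [ 0.085   0.0359 -0.0002] twist -0.1101809164637757 F [ 0.8  1.5 -0.3] open 0.0005604872812545734 t 2.6 q6 [-0.52  0.52  1.37  0.    1.25 -0.68]
pos [ 0.5572 -0.2314  0.2077] yaw -81.01 rp [-1.568 -0.002] -> shift [ 0.0985  0.0499 -0.0002] twist -0.1101809164637757 F [ 0.8  1.5 -0.3] open 0.0005604872812545734 t 2.6 q6 [-0.52  0.52  1.37  0.    1.25 -0.68]
```

View pics/s2c.png

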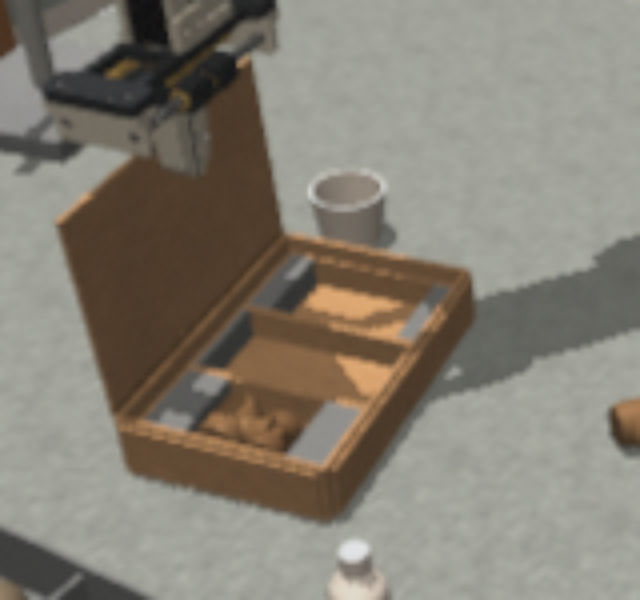

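The flap now stands just past upright with the finger on its inner face. The cells are confirmed as short in front, long in the middle and medium nearest the base. I push on.

>>> send_rows:
  motion:
    - [[0.018,0.002,0,0],[0.035,0.007,0,0],[0.052,0.0145,0,0],[0.069,0.025,0,0],[0.085,0.036,0,0],[0.098,0.05,0,0],[0.1,0.052,0,0],[0.1,0.052,0,0]]

```text
time: 3.45
tool_pos: [0.5731, -0.3333, 0.1552]
tool_rot: [-1.568, -0.002, -1.416]
contact_force: [-0.1, 2.4, 3.8]
opening: 0.0004
```

Run:
```python
from h import *
mv([*cart(0,-.1),.23],-80.9)
snap('scene','s3');snap('top','t3')
i=cv2.imread('pics/s3.png')[90:240,70:270]; cv2.imwrite('pics/s3c.png',cv2.resize(i,None,fx=4,fy=4))
```

```text
pos [ 0.5731 -0.3333  0.1552] yaw -81.13 rp [-1.568 -0.002] -> shift [-0.0811 -0.0749  0.    ] twist -0.2297262442837109 F [-0.1  2.4  3.8] open 0.0004076234926973388 t 3.45 q6 [-0.64  0.67  1.24  0.    1.23 -0.8 ]
```

View pics/s3c.png

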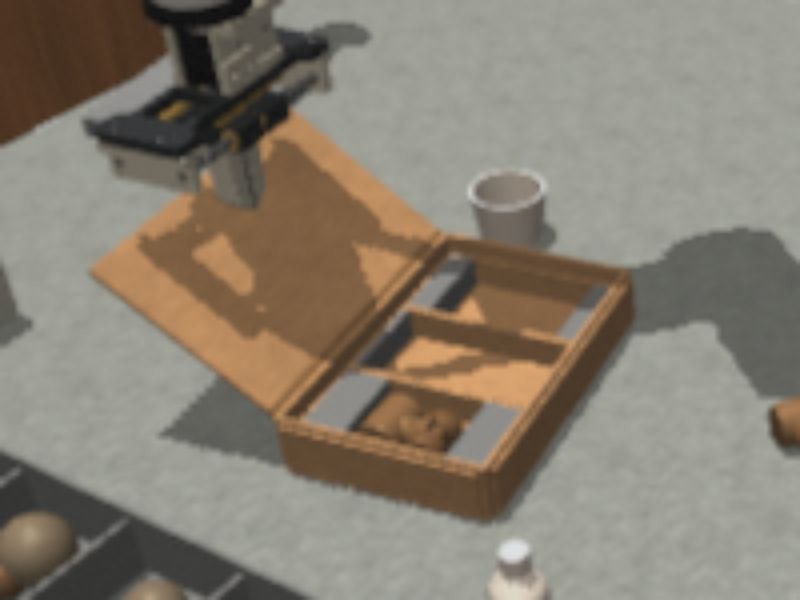

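Flap is folded well back (about 2.45 rad). I retreat and go to the long bone.

>>> send_rows:
  motion:
    - [[-0.02,-0.03,0,0],[-0.05,-0.06,0,0],[-0.1,-0.075,0,0],[-0.15,-0.075,0,0],[-0.2,-0.075,0,0],[-0.25,-0.075,0,0],[-0.3,-0.075,0,0],[-0.35,-0.075,0,0]]
  gripper: 1

```text
time: 4.35
tool_pos: [0.5185, 0.0123, 0.2288]
tool_rot: [-1.569, -0.003, -1.416]
contact_force: [0.3, 0.1, 0.8]
opening: 0.0597
```

Run:
```python
from h import *
mv([.501,.332,.2],-113.1)
snap('top','t4')
i=cv2.imread('pics/t4.png')[100:235,310:470]; cv2.imwrite('pics/t4c.png',cv2.resize(i,None,fx=4,fy=4,interpolation=2))
```

```text
pos [0.5185 0.0123 0.2288] yaw -81.12 rp [-1.569 -0.003] -> shift [-0.3186  0.0278  0.0321] twist 31.983896553646048 F [0.3 0.1 0.8] open 0.05973426428161812 t 4.35 q6 [-0.12  0.35  1.58 -0.    1.21 -0.28]
```

View pics/t4c.png

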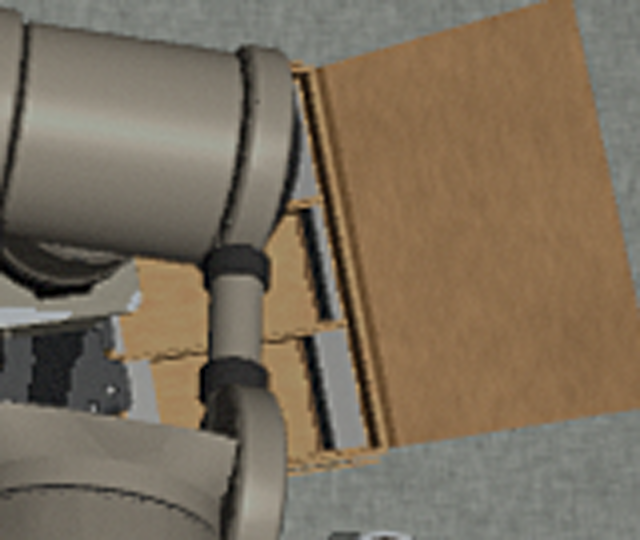

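>>> send_rows:
  motion:
    - [[-0.04,0,0.004,4],[-0.09,0,0.009,9],[-0.14,0.01,0.014,14],[-0.19,0.02,0.019,20],[-0.24,0.028,0.024,25],[-0.28,0.028,0.028,30],[-0.3186,0.028,0.032,32],[-0.3186,0.028,0.032,32]]

```text
time: 5.2
tool_pos: [0.497, 0.3429, 0.2001]
tool_rot: [-1.571, 0.002, -1.966]
contact_force: [-0.0, -0.7, -0.5]
opening: 0.0918
```

Run:
```python
from h import *
mv([.501,.332,.028],-113.1)
c=snap('wrist','w5'); t=snap('top','t5')
i=cv2.imread('pics/t5.png')[100:235,310:470]; cv2.imwrite('pics/t5c.png',cv2.resize(i,None,fx=4,fy=4,interpolation=2))
print(proj(c,[.501,.332,.018]))
```

```text
pos [0.497  0.3429 0.2001] yaw -112.64 rp [-1.571  0.002] -> shift [0.0089 0.172  0.008 ] twist 0.46317898529477475 F [-0.  -0.7 -0.5] open 0.09175166645536849 t 5.2 q6 [0.48 0.53 1.37 0.   1.24 0.87]
(np.float64(267.20756556426005), np.float64(189.17535231125123))
```

View pics/w5.png

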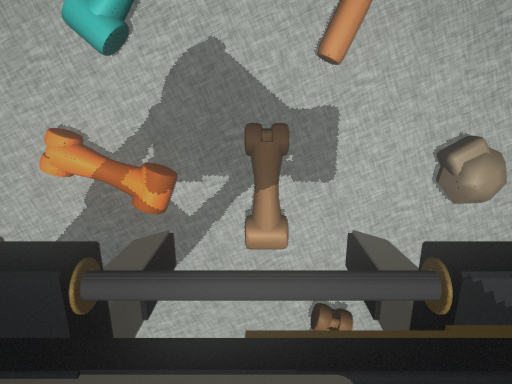

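View pics/t5c.png

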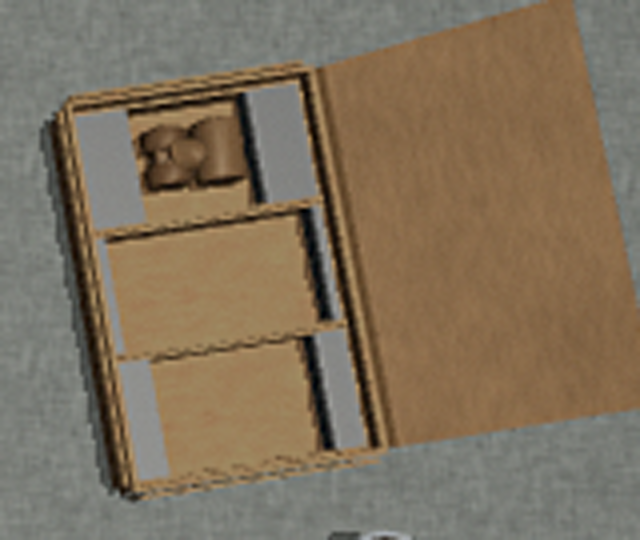

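Run:
```python
from h import *
t=load('t5'); f=lambda u,v:(310+u/4,100+v/4)
def cc(u,v,z):
    p=onz(t,*f(u,v),z)[:2]-C; return (p@X).round(4),(p@Y).round(4)
for n,p in dict(TL=(64,98),TR=(308,64),BR=(383,452),BL=(125,495)).items(): print(n,cc(*p,.05))
for n,p in dict(longL=(107,243),longL2=(124,350),longR=(312,208),longR2=(336,320),medL=(152,360),medL2=(170,478),medR=(313,334),medR2=(340,448),shL=(128,111),shR=(246,95),dv1L=(100,233),dv1R=(318,202),dv2L=(120,357),dv2R=(342,324)).items(): print(n,cc(*p,.034))
c=load('w5'); h=cv2.cvtColor(c['frame'],cv2.COLOR_RGB2HSV)
m=((h[...,0]<20)&(h[...,1]>70)).astype(np.uint8)*255
for z in(.0,.018,):
  q=pca(c,(225,105,310,262),z,m).astype(np.float32); print(len(q),cv2.minAreaRect(q))
```

```text
TL (np.float64(0.1348), np.float64(0.0893))
TR (np.float64(0.1372), np.float64(-0.0797))
BR (np.float64(-0.1305), np.float64(-0.0861))
BL (np.float64(-0.1364), np.float64(0.0887))
longL (np.float64(0.0347), np.float64(0.0719))
longL2 (np.float64(-0.0395), np.float64(0.0714))
longR (np.float64(0.0408), np.float64(-0.0714))
longR2 (np.float64(-0.0377), np.float64(-0.075))
medL (np.float64(-0.0487), np.float64(0.0536))
medL2 (np.float64(-0.1291), np.float64(0.0537))
medR (np.float64(-0.0452), np.float64(-0.0579))
medR2 (np.float64(-0.124), np.float64(-0.0633))
shL (np.float64(0.124), np.float64(0.0437))
shR (np.float64(0.1249), np.float64(-0.039))
dv1L (np.float64(0.0421), np.float64(0.0756))
dv1R (np.float64(0.0444), np.float64(-0.0762))
dv2L (np.float64(-0.0439), np.float64(0.0748))
dv2R (np.float64(-0.041), np.float64(-0.0787))
343 ((0.4987146556377411, 0.3280951678752899), (0.13749849796295166, 0.04697612300515175), 67.37557983398438)
343 ((0.5002310276031494, 0.33258068561553955), (0.13006466627120972, 0.04443638026714325), 67.37562561035156)
```

```bash
sed -i 's/^C=np.array.*/C=np.array([.545,-.155]); A=np.radians(9.8); X=np.array([np.cos(A),np.sin(A)]); Y=np.array([-np.sin(A),np.cos(A)])/' h.py
python3 - <<'E'
from h import *
mv([.5005,.3325,.028],-112.7)
E
```

```text
pos [0.4976 0.339  0.2002] yaw -112.74 rp [-1.571  0.   ] -> shift [0.0049 0.1722 0.0052] twist -0.03800033608004583 F [-1.  -0.1 -0.5] open 0.09169070959102303 t 5.3 q6 [0.47 0.52 1.38 0.   1.24 0.87]
```

>>> send_rows:
  motion:
    - [[0.005,0.03,0.005,0],[0.005,0.07,0.005,0],[0.005,0.11,0.005,0],[0.005,0.14,0.005,0],[0.005,0.14,0.005,0],[0.005,0.14,0.005,0]]

```text
time: 5.9
tool_pos: [0.5009, 0.3313, 0.0607]
tool_rot: [-1.571, -0.0, -1.969]
contact_force: [0.3, -0.2, 0.8]
opening: 0.0918
```

Run:
```python
from h import *
mv([.5005,.3325,.028],-112.7)
```

```text
pos [0.5009 0.3313 0.0607] yaw -112.81 rp [-1.571 -0.   ] -> shift [-0.001   0.0327 -0.0009] twist -0.10802610484907404 F [ 0.3 -0.2  0.8] open 0.09183633896422094 t 5.9 q6 [0.46 0.68 1.53 0.   0.94 0.85]
```

Then down the rest, and close.

>>> send_rows:
  motion:
    - [[-0.001,0.015,-0.001,0],[-0.001,0.03,-0.001,0],[-0.001,0.0327,-0.001,0],[-0.001,0.0327,-0.001,0]]

```text
time: 6.3
tool_pos: [0.5, 0.3324, 0.0273]
tool_rot: [-1.572, -0.001, -1.969]
contact_force: [0.6, 0.1, -0.2]
opening: 0.0919
```

>>> send_rows:
  motion:
    - [[0,0,0,0],[0,0,0,0],[0,0,0,0],[0,0,0,0],[0,0,0,0],[0,0,0,0],[0,0,0,0]]
  gripper: 0.1
  grip_force: 12

```text
time: 7.0
tool_pos: [0.5, 0.3324, 0.0274]
tool_rot: [-1.572, -0.001, -1.969]
contact_force: [-0.1, -0.3, -0.3]
opening: 0.0403
```

>>> send_rows:
  motion:
    - [[0,-0.005,0,0],[0,-0.015,0,0],[0,-0.03,0,0],[0,-0.03,0,0],[0,-0.03,0,0]]

```text
time: 7.5
tool_pos: [0.5002, 0.3325, 0.0578]
tool_rot: [-1.571, -0.001, -1.969]
contact_force: [0.2, 0.7, -1.4]
opening: 0.0277
```

Run:
```python
from h import *
mv([*cart(0,0),.17],-80.2)
snap('wrist','w6');snap('scene','s6')
```

```text
pos [0.5002 0.3325 0.0578] yaw -112.8 rp [-1.571e+00 -1.000e-03] -> shift [ 0.4321 -0.1121  0.2302] twist -32.59841367397206 F [ 0.2  0.7 -1.4] open 0.027714707127648605 t 7.5 q6 [ 0.46  0.68  1.53 -0.    0.93  0.86]
```

View pics/w6.png

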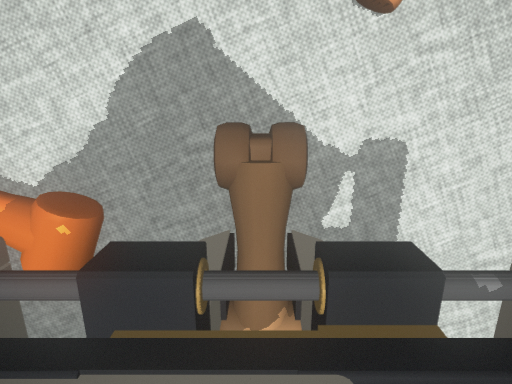

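View pics/s6.png

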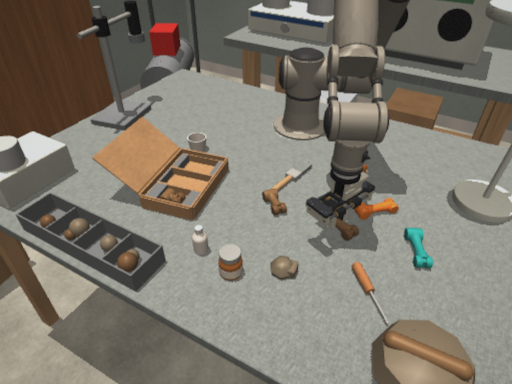

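Run:
```python
from h import *
c=load('w6'); o,d=ray(c,260,160); print('cam',o)
E_=np.array(c['extrinsics'])
for z in (.0,.018,.028,.038,.05):
    a=onz(c,214,155,z);b=onz(c,307,155,z);e=onz(c,261,123,z)
    from numpy.linalg import norm
    print(z,'width',norm(a-b).round(4),'end dist from TCP',norm(e[:2]-sensors.observe()['tool_pos'][:2]).round(4))
```

```text
cam [0.53026971 0.40099788 0.19045589]
0.0 width 0.0552 end dist from TCP 0.0641
0.018 width 0.0499 end dist from TCP 0.0652
0.028 width 0.047 end dist from TCP 0.0657
0.038 width 0.0442 end dist from TCP 0.0663
0.05 width 0.0407 end dist from TCP 0.067
```

>>> send_rows:
  motion:
    - [[0.01,-0.03,0.005,0],[0.04,-0.07,0.02,-3],[0.08,-0.112,0.043,-7],[0.12,-0.112,0.064,-11],[0.16,-0.112,0.085,-15],[0.2,-0.112,0.107,-19],[0.24,-0.112,0.128,-23],[0.28,-0.112,0.149,-27]]

```text
time: 8.4
tool_pos: [0.5283, 0.0146, 0.1687]
tool_rot: [-1.574, -0.001, -1.495]
contact_force: [0.4, 0.3, -0.5]
opening: 0.0279
```

Run:
```python
from h import *
mv([*cart(0,0),.14],-80.2)
```

```text
pos [0.5283 0.0146 0.1687] yaw -85.64 rp [-1.574e+00 -1.000e-03] -> shift [0.1704 0.0288 0.0038] twist -5.4407819140099605 F [ 0.4  0.3 -0.5] open 0.027891121426658644 t 8.4 q6 [-0.12  0.43  1.63 -0.    1.08 -0.19]
```

>>> send_rows:
  motion:
    - [[0.035,0,0.001,-1],[0.075,0,0.002,-3],[0.115,0.01,0.003,-5],[0.15,0.02,0.004,-5.5],[0.1704,0.029,0.004,-5.5],[0.1704,0.029,0.004,-5.5],[0.1704,0.029,0.004,-5.5]]

```text
time: 9.1
tool_pos: [0.5447, -0.1548, 0.1391]
tool_rot: [-1.576, 0.001, -1.4]
contact_force: [0.9, 0.5, -1.4]
opening: 0.0281
```

Run:
```python
from h import *
mv([*cart(0,0),.055],-80.2)
snap('top','t7');snap('wrist','w7'); snap('scene','s7')
mv([*cart(0,0),.055],-80.2)
i=cv2.imread('pics/s7.png')[100:240,70:270]; cv2.imwrite('pics/s7c.png',cv2.resize(i,None,fx=4,fy=4,interpolation=2))
```

```text
pos [ 0.5447 -0.1548  0.1391] yaw -80.2 rp [-1.576e+00  1.000e-03] -> shift [0.0004 0.0841 0.0007] twist -0.0029453717302203586 F [ 0.9  0.5 -1.4] open 0.02813172916158186 t 9.1 q6 [-0.41  0.53  1.56 -0.    1.06 -0.58]
pos [ 0.5453 -0.1538  0.1401] yaw -80.07 rp [-1.574 -0.   ] -> shift [ 0.0011  0.0851 -0.0002] twist 0.13261210356748165 F [-0.1  0.2 -1.3] open 0.02813331036338223 t 9.25 q6 [-0.41  0.53  1.56 -0.    1.06 -0.58]
```

View pics/w7.png

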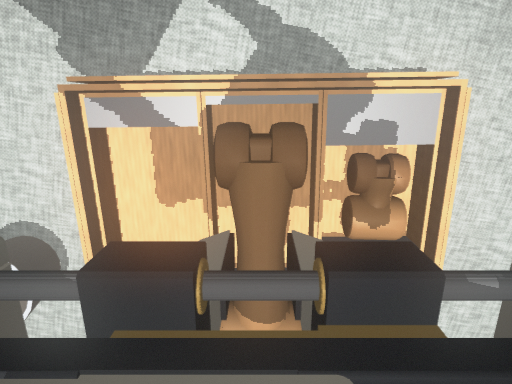

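View pics/s7c.png

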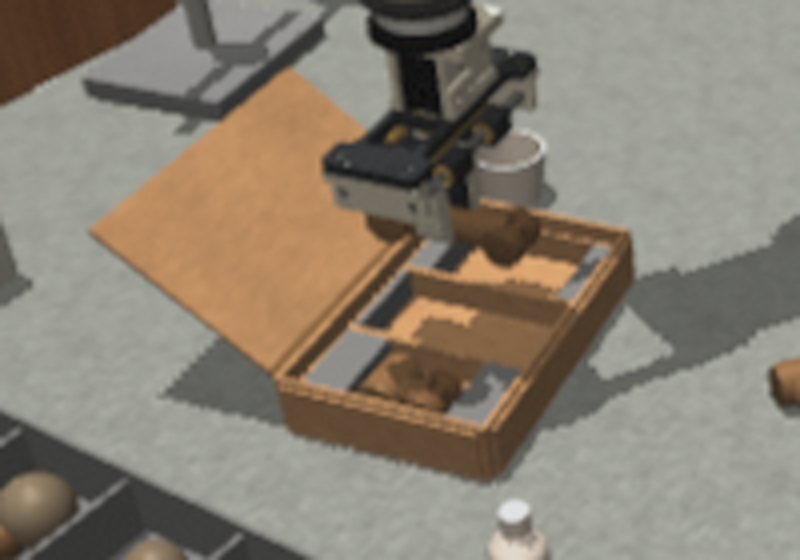

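Run:
```python
from h import *
c=load('w7')
for p in [(206,106),(262,105),(318,106)]: 
  q=onz(c,*p,.034)[:2]-C; print((q@X).round(4),(q@Y).round(4))
for p in [(208,200,.034),(322,200,.034),(318,200,.034)]:
  q=onz(c,*p[:2],p[2])[:2]-C; print((q@X).round(4),(q@Y).round(4))
e=onz(c,261,123,.122)[:2]-C; print('boneend',e@X,e@Y)
```

```text
-0.0385 0.0729
0.0014 0.0737
0.0413 0.073
-0.0401 0.003
0.0479 0.0032
0.0448 0.0032
boneend 0.0009329804561709715 0.06623635757037277
```

>>> send_rows:
  motion:
    - [[0.001,0.025,0.001,0],[0.001,0.05,0.001,0],[0.001,0.07,0.001,0],[0.001,0.08,0.001,0],[0.001,0.085,0.001,0],[0.001,0.085,0.001,0],[0.001,0.085,0.001,0]]

```text
time: 9.95
tool_pos: [0.5468, -0.1548, 0.0561]
tool_rot: [-1.573, -0.001, -1.397]
contact_force: [-0.5, 0.1, -1.0]
opening: 0.0279
```

>>> send_rows:
  motion:
    - [[0,0.003,0,0],[0,0.006,0,0],[0,0.006,0,0],[0,0.006,0,0]]

```text
time: 10.35
tool_pos: [0.5468, -0.1548, 0.0501]
tool_rot: [-1.573, -0.001, -1.397]
contact_force: [-0.2, -0.3, -1.6]
opening: 0.0277
```

>>> send_rows:
  motion:
    - [[0,0.001,0,0],[0,0.002,0,0],[0,0.002,0,0],[0,0.002,0,0]]

```text
time: 10.75
tool_pos: [0.5467, -0.1548, 0.0481]
tool_rot: [-1.573, -0.001, -1.397]
contact_force: [0.2, -0.1, -1.5]
opening: 0.0279
```

>>> send_rows:
  motion:
    - [[0,0.001,0,0],[0,0.002,0,0],[0,0.002,0,0],[0,0.002,0,0]]

```text
time: 11.15
tool_pos: [0.5467, -0.1548, 0.046]
tool_rot: [-1.573, -0.001, -1.397]
contact_force: [0.0, 0.0, -1.4]
opening: 0.028
```

>>> send_rows:
  motion:
    - [[0,0.001,0,0],[0,0.0015,0,0],[0,0.0015,0,0],[0,0.0015,0,0]]

```text
time: 11.55
tool_pos: [0.5467, -0.1548, 0.0445]
tool_rot: [-1.573, -0.001, -1.397]
contact_force: [-0.3, 0.3, -0.6]
opening: 0.0279
```

Run:
```python
from h import *
c=snap('scene','s8');mv([*cart(0,0),.04],-80.2)
i=c['frame'][100:240,100:260,::-1]; cv2.imwrite('pics/s8c.png',cv2.resize(i,None,fx=5,fy=5,interpolation=2)[:600,:])
```

```text
pos [ 0.5467 -0.1548  0.0446] yaw -80.05 rp [-1.573e+00 -1.000e-03] -> shift [-0.0001  0.0046 -0.0017] twist 0.14711646818545887 F [-0.2  0.8 -0.8] open 0.028239889636036547 t 11.6 q6 [-0.41  0.66  1.64 -0.    0.85 -0.58]
```

View pics/s8c.png

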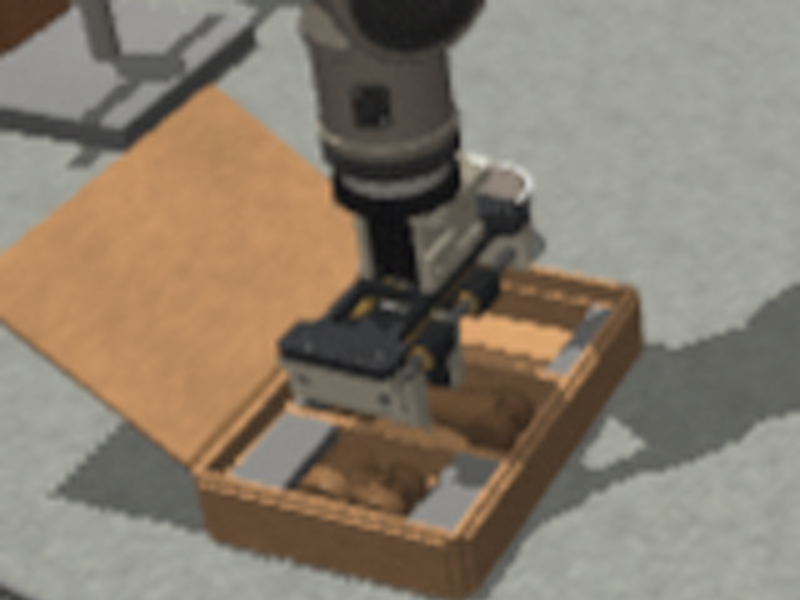

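>>> send_rows:
  motion:
    - [[0,0.0007,0,0],[0,0.0015,0,0],[0,0.0015,0,0],[0,0.0015,0,0]]

```text
time: 12.0
tool_pos: [0.5468, -0.1548, 0.0437]
tool_rot: [-1.572, -0.001, -1.397]
contact_force: [-2.6, 0.9, 4.9]
opening: 0.0277
```

>>> send_rows:
  motion:
    - [[0,0.0005,0,0],[0,0.001,0,0],[0,0.001,0,0],[0,0.001,0,0]]

```text
time: 12.4
tool_pos: [0.5468, -0.1548, 0.0437]
tool_rot: [-1.572, -0.002, -1.397]
contact_force: [-2.7, 1.2, 9.8]
opening: 0.0279
```

>>> send_rows:
  motion:
    - [[0,-0.0005,0,0],[0,-0.0005,0,0],[0,-0.0005,0,0],[0,-0.0005,0,0]]
  gripper: 0.38

```text
time: 12.8
tool_pos: [0.5468, -0.1548, 0.044]
tool_rot: [-1.572, -0.002, -1.397]
contact_force: [-0.1, -0.5, -0.8]
opening: 0.0345
```

>>> send_rows:
  motion:
    - [[0,-0.01,0,0],[0,-0.03,0,0],[0,-0.06,0,0],[0,-0.1,0,0],[-0.03,-0.13,0,0],[-0.07,-0.13,0,0],[-0.11,-0.13,0,0],[-0.15,-0.13,0,0]]

```text
time: 13.6
tool_pos: [0.5207, -0.0056, 0.1748]
tool_rot: [-1.571, -0.002, -1.398]
contact_force: [0.7, -0.0, 0.1]
opening: 0.035
```

Run:
```python
from h import *
c=snap('scene','s9');mv([.484,.130,.2],-129.5)
i=c['frame'][100:240,100:260,::-1]; cv2.imwrite('pics/s9c.png',cv2.resize(i,None,fx=5,fy=5,interpolation=2)[:600,:])
```

```text
pos [ 5.190e-01 -3.000e-04  1.745e-01] yaw -79.92 rp [-1.573  0.002] -> shift [-0.1345 -0.0253 -0.0117] twist 49.57646439842054 F [-2.8  4.6 -0.2] open 0.0347909092598973 t 13.65 q6 [-0.15  0.41  1.65  0.    1.08 -0.33]
```

View pics/s9c.png

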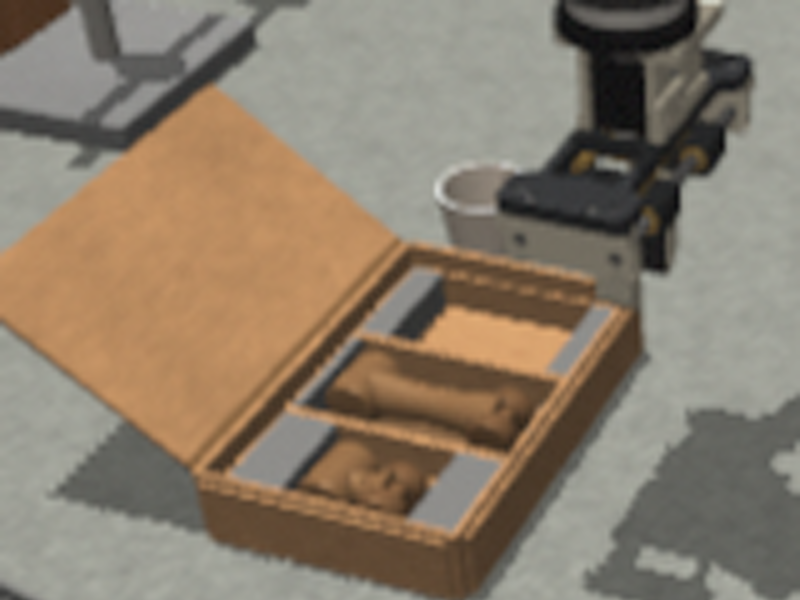

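Long bone lies flat in the middle cell. On to the medium bone.

>>> send_rows:
  motion:
    - [[-0.02,-0.01,-0.002,7],[-0.045,-0.02,-0.004,15],[-0.075,-0.025,-0.006,23],[-0.1,-0.025,-0.009,31],[-0.12,-0.025,-0.011,39],[-0.1345,-0.025,-0.0117,47],[-0.1345,-0.025,-0.0117,49.6],[-0.1345,-0.025,-0.0117,49.6]]
  gripper: 0.8

```text
time: 14.45
tool_pos: [0.484, 0.1304, 0.2003]
tool_rot: [-1.573, 0.0, -2.26]
contact_force: [0.7, -0.2, 0.5]
opening: 0.0736
```

>>> send_rows:
  motion:
    - [[0,0,0,0],[0,0,0,0]]

```text
time: 14.65
tool_pos: [0.4841, 0.1301, 0.2006]
tool_rot: [-1.572, 0.0, -2.259]
contact_force: [0.2, 0.7, 0.0]
opening: 0.0734
```

Run:
```python
from h import *
c=snap('wrist','w10');mv([.484,.130,.2],-129.5)
h=cv2.cvtColor(c['frame'],cv2.COLOR_RGB2HSV)
m=((h[...,0]<20)&(h[...,1]>70)).astype(np.uint8)*255
print(proj(c,[.487,.131,.018])); 
cv2.imwrite('pics/w10m.png',m)
for z in (.016,.018):
  q=pca(c,(220,120,310,262),z,m).astype(np.float32); print(cv2.minAreaRect(q))
```

```text
pos [0.4841 0.13   0.2005] yaw -129.46 rp [-1.572  0.   ] -> shift [ 0.0001  0.0005 -0.    ] twist 0.037940577816243604 F [ 0.1 -0.5  0.2] open 0.07350294728928163 t 14.7 q6 [0.11 0.35 1.67 0.   1.13 0.8 ]
(np.float64(261.1243678806124), np.float64(178.35159437617753))
((0.4740484952926636, 0.12081747502088547), (0.136736661195755, 0.06107967719435692), 38.17292022705078)
((0.4744192063808441, 0.12123514711856842), (0.1358748972415924, 0.06069474667310715), 38.17292022705078)
```

View pics/w10.png

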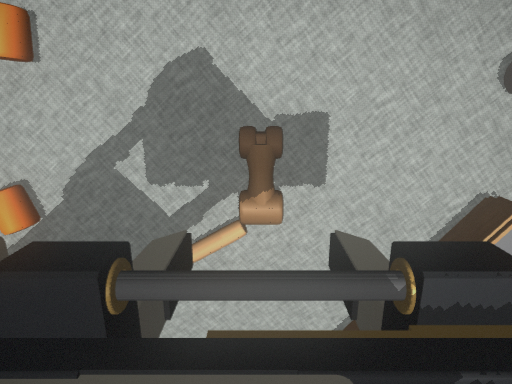

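Run:
```python
from h import *
c=load('w10')
h=cv2.cvtColor(c['frame'],cv2.COLOR_RGB2HSV)
m=((h[...,0]<20)&(h[...,1]>70)).astype(np.uint8)*255
q=pca(c,(238,120,295,225),.018,m).astype(np.float32); r=cv2.minAreaRect(q);print(r)
mv([*r[0],.028],-129.5)
```

```text
((0.48654377460479736, 0.13240031898021698), (0.09928188472986221, 0.045764029026031494), 50.551841735839844)
pos [0.4841 0.13   0.2005] yaw -129.46 rp [-1.572  0.   ] -> shift [-0.0033  0.1725  0.0007] twist 0.037940577816243604 F [ 0.1 -0.5  0.2] open 0.07350294728928163 t 14.7 q6 [0.11 0.35 1.67 0.   1.13 0.8 ]
```

>>> send_rows:
  motion:
    - [[-0.0033,0.04,0.0007,0],[-0.0033,0.08,0.0007,0],[-0.0033,0.12,0.0007,0],[-0.0033,0.145,0.0007,0],[-0.0033,0.16,0.0007,0],[-0.0033,0.17,0.0007,0],[-0.0033,0.1725,0.0007,0],[-0.0033,0.1725,0.0007,0]]

```text
time: 15.5
tool_pos: [0.4869, 0.1322, 0.0282]
tool_rot: [-1.572, 0.0, -2.26]
contact_force: [0.2, -0.8, 0.1]
opening: 0.0734
```

>>> send_rows:
  motion:
    - [[0,0,0,0],[0,0,0,0],[0,0,0,0],[0,0,0,0],[0,0,0,0],[0,0,0,0],[0,0,0,0],[0,0,0,0]]
  gripper: 0.1
  grip_force: 12

```text
time: 16.3
tool_pos: [0.4868, 0.1323, 0.0283]
tool_rot: [-1.572, 0.0, -2.26]
contact_force: [-0.9, -0.4, 1.9]
opening: 0.0279
```

>>> send_rows:
  motion:
    - [[0,0,0,0],[0,0,0,0],[0,0,0,0],[0,0,0,0]]

```text
time: 16.7
tool_pos: [0.4868, 0.1323, 0.0283]
tool_rot: [-1.572, 0.0, -2.26]
contact_force: [-0.2, 0.7, 2.4]
opening: 0.0278
```

>>> send_rows:
  motion:
    - [[0,-0.01,0,0],[0,-0.03,0,0],[0,-0.07,0,0],[0,-0.112,0,0],[0,-0.115,0,0]]

```text
time: 17.2
tool_pos: [0.4897, 0.1325, 0.1487]
tool_rot: [-1.565, 0.008, -2.259]
contact_force: [-0.1, -0.1, -1.8]
opening: 0.0279
```

Run:
```python
from h import *
mv([*cart(-.0865,0),.14],-80.2)
```

```text
pos [0.4897 0.1325 0.1487] yaw -129.46 rp [-1.565  0.008] -> shift [0.2524 0.0077 0.1689] twist -49.258023490762184 F [-0.1 -0.1 -1.8] open 0.02785653305214074 t 17.2 q6 [0.11 0.42 1.73 0.   0.99 0.8 ]
```

>>> send_rows:
  motion:
    - [[0.015,0,0.01,-4],[0.047,0,0.031,-11],[0.08,0,0.053,-18],[0.115,0,0.077,-26],[0.15,0,0.1,-33],[0.185,0,0.124,-40],[0.22,0,0.147,-46],[0.245,0,0.164,-49]]

```text
time: 18.0
tool_pos: [0.4596, -0.1631, 0.1473]
tool_rot: [-1.562, 0.001, -1.402]
contact_force: [0.3, 0.2, -2.3]
opening: 0.028
```

>>> send_rows:
  motion:
    - [[0.005,0,0.002,0],[0.005,0,0.002,0],[0.005,0,0.002,0]]

```text
time: 18.3
tool_pos: [0.4621, -0.1667, 0.1469]
tool_rot: [-1.563, 0.002, -1.402]
contact_force: [0.2, 0.7, -2.0]
opening: 0.0278
```

Run:
```python
from h import *
snap('wrist','w11');mv([*cart(-.0865,0),.14],-80.2)
```

```text
pos [ 0.4622 -0.1664  0.147 ] yaw -80.29 rp [-1.563  0.002] -> shift [ 0.0028  0.007  -0.0031] twist -0.09058559687105117 F [ 0.3  0.9 -2.3] open 0.027817517308541272 t 18.35 q6 [-0.51  0.39  1.77  0.01  0.97 -0.68]
```

View pics/w11.png

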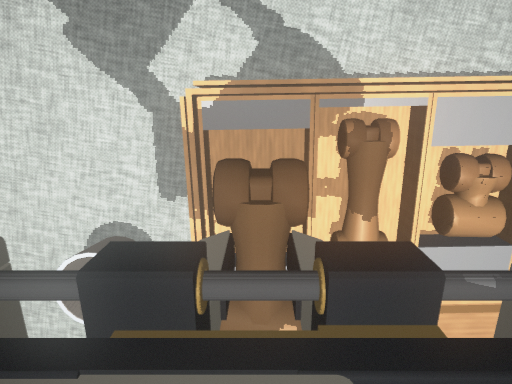

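Run:
```python
from h import *
c=load('w11')
for n,p in dict(fillL=(204,129,.034),fillR=(308,129,.034),divL=(311,150,.034),divR=(318,150,.034),floorL=(208,160,.007),boneend=(261,158,.125),longL=(338,140,.025),longend=(368,119,.025)).items():
  q=onz(c,*p)[:2]-C; print(n,(q@X).round(4),(q@Y).round(4))
p=sensors.observe()['tool_pos'][:2]-C;print(p@X,p@Y)
```

```text
fillL -0.124 0.0585
fillR -0.0462 0.0582
divL -0.0433 0.0425
divR -0.038 0.0424
floorL -0.1264 0.0306
boneend -0.0823 0.0513
longL -0.021 0.049
longend 0.0012 0.0649
-0.0834940074385875 0.0028213157547450586
```

>>> send_rows:
  motion:
    - [[0,0.03,-0.0015,0],[0,0.06,-0.0015,0],[0,0.085,-0.0015,0],[0,0.1,-0.0015,0],[0,0.107,-0.0015,0],[0,0.107,-0.0015,0],[0,0.107,-0.0015,0]]

```text
time: 19.05
tool_pos: [0.4621, -0.166, 0.0406]
tool_rot: [-1.562, 0.001, -1.401]
contact_force: [-0.6, -0.3, -1.5]
opening: 0.0276
```

>>> send_rows:
  motion:
    - [[0,0.001,0,0],[0,0.002,0,0],[0,0.0025,0,0],[0,0.0025,0,0]]

```text
time: 19.45
tool_pos: [0.4621, -0.1661, 0.0383]
tool_rot: [-1.562, 0.001, -1.401]
contact_force: [-0.1, -0.0, -1.9]
opening: 0.0277
```

>>> send_rows:
  motion:
    - [[0,0.0005,0,0],[0,0.001,0,0],[0,0.0013,0,0],[0,0.0013,0,0]]

```text
time: 19.85
tool_pos: [0.4621, -0.1661, 0.037]
tool_rot: [-1.562, 0.001, -1.401]
contact_force: [-0.2, 0.6, -2.7]
opening: 0.0281
```

>>> send_rows:
  motion:
    - [[0,0.0005,0,0],[0,0.001,0,0],[0,0.001,0,0],[0,0.001,0,0]]

```text
time: 20.25
tool_pos: [0.4621, -0.1661, 0.0359]
tool_rot: [-1.562, 0.001, -1.401]
contact_force: [-0.1, 0.0, -1.2]
opening: 0.0279
```

>>> send_rows:
  motion:
    - [[0,0.0005,0,0],[0,0.001,0,0],[0,0.001,0,0],[0,0.001,0,0]]

```text
time: 20.65
tool_pos: [0.4622, -0.1661, 0.0354]
tool_rot: [-1.562, 0.001, -1.401]
contact_force: [-1.8, 0.5, 5.8]
opening: 0.0278
```

Contact at the expected height. I release and lift.

>>> send_rows:
  motion:
    - [[0,0,0,0],[0,0,0,0],[0,0,0,0],[0,0,0,0]]
  gripper: 0.38

```text
time: 21.05
tool_pos: [0.4622, -0.1661, 0.0352]
tool_rot: [-1.562, 0.001, -1.401]
contact_force: [0.3, -0.3, 0.0]
opening: 0.0354
```

>>> send_rows:
  motion:
    - [[0,-0.01,0,0],[0,-0.03,0,0],[0,-0.06,0,0],[0,-0.1,0,0],[-0.03,-0.15,0,0],[-0.07,-0.17,0,0],[-0.11,-0.17,0,0],[-0.15,-0.17,0,0]]

```text
time: 21.85
tool_pos: [0.4352, -0.0174, 0.2073]
tool_rot: [-1.559, -0.0, -1.402]
contact_force: [0.6, 1.3, 0.8]
opening: 0.0349
```

>>> send_rows:
  motion:
    - [[-0.05,0,0,0],[-0.1,0,0,0],[-0.15,0,0,0],[-0.2,0,0,0],[-0.2,0,0,0],[-0.2,0,0,0]]

```text
time: 22.45
tool_pos: [0.401, 0.1807, 0.2078]
tool_rot: [-1.558, -0.0, -1.398]
contact_force: [0.3, 0.0, 0.5]
opening: 0.0344
```

Run:
```python
from h import *
c=snap('scene','s12'); t=snap('top','t12'); mv([.48,.13,.2],-80)
i=c['frame'][100:240,100:260,::-1]; cv2.imwrite('pics/s12c.png',cv2.resize(i,None,fx=5,fy=5,interpolation=2)[:600,:])
i=t['frame'][100:240,310:470,::-1]; cv2.imwrite('pics/t12c.png',cv2.resize(i,None,fx=4,fy=4,interpolation=2)[:600,:])
```

```text
pos [0.4016 0.1789 0.2075] yaw -80.32 rp [-1.558 -0.   ] -> shift [0.0614 0.0084 0.0689] twist -0.32443128206244864 F [ 0.6 -0.4 -0.6] open 0.03507716405965418 t 22.55 q6 [ 0.25  0.23  1.82 -0.    1.08  0.08]
```

View pics/s12c.png

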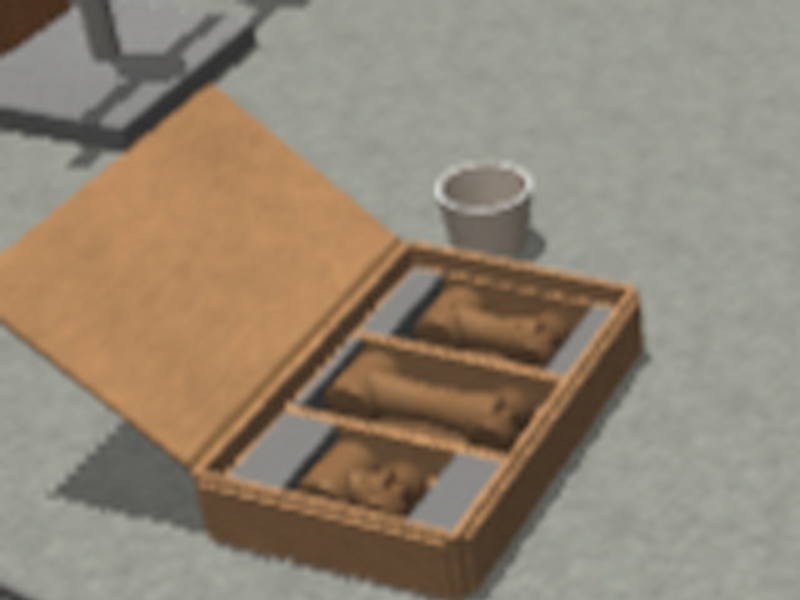

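View pics/t12c.png

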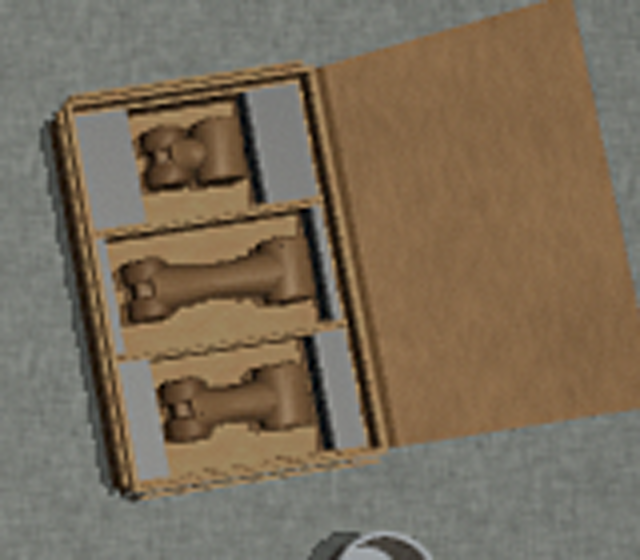

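View pics/t12.png

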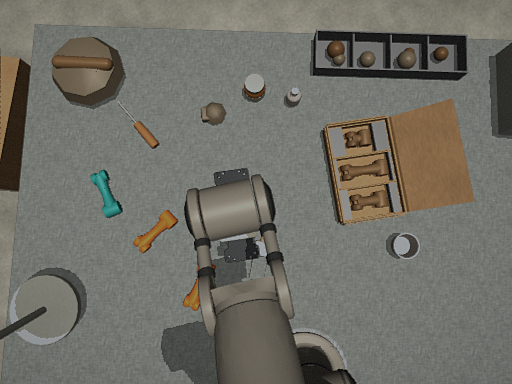

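Both bones lie flat and lengthwise in their cells: long at top-crop pixel (215,285), medium at (235,400). The short bone, the flap and the bystanders in view are where they should be.

>>> send_rows:
  motion:
    - [[0,0,0,0],[0,0,0,0],[0,0,0,0]]

```text
time: 22.85
tool_pos: [0.402, 0.178, 0.2076]
tool_rot: [-1.558, -0.0, -1.404]
contact_force: [-1.0, -0.4, 0.1]
opening: 0.0348
```

```bash
python3 -c "
from h import *
print(hand_in())"
```

```text
the job is handed in; nothing more can be done
None
```

I folded the flap back to about 2.45 rad, near its stop. The long bone is in the middle compartment and the medium bone in the one nearest the base. I lowered each until it touched the floor before letting go, and handed in at about 23 s.

**Last checks:** The final top and scene views show both bones flat, lengthwise and same side up. The flap is still folded back, and the short bone and every bystander I could see look unmoved. The arm hid the brush in the final top view, so I did not re-check it. The arm stood clear of everything.

**What went less well:**
- **Long bone grip:** I started lifting before the fingers had fully closed, so they held it about 8 mm higher than planned. It did not visibly slip.
- **Long bone set-down:** it pressed on the floor with about 10 N just before release; the medium bone pressed with about 6 N.
- **Carton angle:** my measurements disagreed by up to about 1° and a few millimetres. The compartments leave 7 mm at each end, so both bones still fit.

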